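# Swing the loaded tube-carrier boom into the analyser's loading bay

### The arm

A 6-joint arm with a two-finger parallel gripper is mounted at the origin on the work surface. World frame = base frame: x ahead of the robot, y to its left, z up, the work surface at z = 0. Lengths are in m, angles in rad, forces in N, time in s.
With the tool pointing down it reaches from about 0.35 to 0.775 m from the base axis. Payload 7.3 kg.
Tool frame: the origin (TCP) lies between the finger pads; the fingertips stand 14 mm ahead of it and the grasp point (between the pads) lies 5 mm behind it; z points along the fingers, y is the line along which they close (so a half turn about z gives the same grasp; the last joint's range is limited). The gripper opens to 92 mm and grips with 3 to 60 N. Pads are 19 mm wide; open, the fingers measure 130 mm over their backs; the gripper's body (75 mm by 190 mm) begins 47 mm behind the grasp point.
Start: joints at [-1.495, 0.342, 1.524, -0, 1.275, -0.146], TCP at [0.116, -0.512, 0.241] pointing down, gripper open.
Joint ranges: [-2.53, 2.53], [-0.77, 2.02], [0.04, 2.7], [-1, 4.14], [0.28, 2.66], [-3.11, 3.11]. Speed limits (rad/s): [2.57, 2.57, 3.14, 3.14, 3.14, 3.14].

### API

Orientations are given as [roll, pitch, yaw] about the fixed x, y, z axes, in that order (R = Rz(yaw) Ry(pitch) Rx(roll)).
In Python, from cell import robot, eyes gives the robot as it stands. The module is installed in compiled form; this text tells all that it offers.
- The arm moves only by the shell command python3 -m handwheel 'ROWS' [FORCE]. ROWS is JSON, one flat list of numbers, 5 for each row, row after row: the shift along the world's x, y, z in mm, then the turn about the world's z in rad, then the opening, from 0 (shut) to 1 (fully open). In form: [x, y, z, spin, jaw, x, y, z, spin, jaw, ...]. A call has 1 to 8 rows; each row shifts and turns the commanded pose from where the row before left it; what a row does not reach is not made up. A row lasts 1/10 s, in which the tool goes at most 50 mm and 8.59 degrees, less where a joint would pass 70% of its speed; a pose out of reach is approached as far as the arm can. A call with a gripper value outside its range is refused whole. The fingers move at their own pace and stop on an object; FORCE is the grip in N (left out, the last holds). Time passes only in rows, so rows that do not move let the fingers close. It gives the time, the measured TCP pose, the force, the opening and the grip force at its end, in the units of the state.
- robot.observe(): the state, without advancing time (a new reading comes with each control period).
- eyes.read_camera(name): name is "side" or "top"; returns (picture, depth): 420x560x3 uint8, blue, green, red; 420x560 float32, m along the optical axis (not along the pixel's ray), 0 where there is no reading.
- eyes.calibration(name): a dict with "fx", "fy", "cx", "cy" (pixels), "world_to_cam" (4x4, takes a point from world to camera coordinates). Camera axes: x right, y down, z forward; pixel columns grow to the right and rows downward; lengths in m; the calibration is good to about 2 mm. A picture is of the moment at which its call begins. calibration takes no time and is no camera call.
- robot.hand_in(): hands the job in; it is judged then, once.
The state is a dict: "time": time; "qpos": joint angles; "qvel": joint speeds; "joint_efforts": joint torques, N m; "tool_pos": TCP position; "tool_rot": TCP orientation; "contact_force": force on the tool from outside, world axes, zero at the start; "torque": the same for the moment, N m; "opening": finger opening in m; "grip_force": force on a finger pad.
Only numpy, scipy, OpenCV 4.12 (cv2) and the standard library are available. Lean on these libraries where they do the work, as an engineer would, in place of code of your own. Each camera call takes 0.05 s, during which the arm holds its last target. There are 200 camera calls.

### The job

Take the black grip of the sprung tow lever and swing the heavy boom with its tray of tubes round until the tray stands centred over the white loading bay; bring it to a standstill there for at least two seconds, then let go so that it stays at rest in place. Swing it gently so that the tubes are not shaken, do not let the tray run on past the bay into the scanner housing behind it, move it by the tow lever only (never touch the tray, its arm or the counterweight), and leave the other things on the bench alone.

Things in the scene. Friction and masses are not known exactly. Their poses are not given: they have to be found in the camera images.
- post: fixed upright steel post on a round 130 mm foot, carrying the boom; origin on the bench on the post's axis, which is the vertical swing axis (z). All joint angles are about it, positive counter-clockwise from above.
- boom (a joint): boom angle (rad); at 0 the tray's arm and the relaxed lever above it point along the post's -x (towards the robot), the counterweight +x. Starts at -0.75 to -0.5; the bay lies 0.6 to 1.3 further in the positive sense. Turns on a ball bearing and coasts: inertia of all that swings 0.55 kg m2 nominal (30 percent either way), friction 0.006 N m, damping 0.008 N m s/rad, end stops +-1.2.
- lever (a joint): angle of the tow lever relative to the boom (rad), 0 = spring relaxed, stops +-0.8; its angle in the post frame is boom + lever. Joined to the boom only by a soft torsion spring on the post's axis, 0.25 N m/rad, damping 0.015 N m s/rad: with the lever held the boom sways with a period of 8 to 11 s. Light steel bar over the tray, 22 mm wide, 200 to 212 mm above the bench.
- grip_mid (a point): gripping point on the axis of the lever's black upright cylindrical grip, 30 mm diameter, standing from 214 to 279 mm above the bench at the lever's outer end; the point is 254 mm above the bench and 310 mm from the post's axis. The grip revolves freely on the lever, so a gripper holding it from above may keep its own yaw. Room above and beside it is clear.
- tray_mid (a point): centre of the underside of the boom's steel tray (120 mm along the swing, 100 mm radially), 220 mm from the post's axis, 80 mm above the bench. The tray carries two grey racks of 10 capped tubes, tops 185 mm above the bench. The tubes are shaken if this point moves faster than 0.17 m/s (boom 0.78 rad/s).
- bay_mid (a point): where tray_mid must come to rest (same height and radius), within 20 mm: above the middle of the bay, a white deck 130 x 150 mm, 45 mm high, with a dark raised outline the size of the tray. Its +y points against the swing. Just past it stands a white scanner housing 150 mm high, reached when the tray is 50 mm past the middle; keep the overshoot under 40 mm.
- rack_small: bystander: small grey rack of 2 x 5 capped tubes, 52 x 118 mm, 90 mm high; origin at the centre of its underside
- cap_bin: bystander: open white plastic bin, 110 x 150 mm, 55 mm high; origin at the centre of its underside
- wash_bottle: bystander: white bottle, 60 mm diameter, 150 mm high; origin at the centre of its underside
- scanner: bystander: blue handheld scanner with a black head lying on the bench, about 195 x 75 mm, 45 mm high; origin at the centre of its underside
- basket: bystander: slatted white basket, 170 x 220 mm, 90 mm high; origin at the centre of its underside
- jar: bystander: amber jar, 70 mm diameter, 90 mm high; origin at the centre of its underside

How it is judged:
On the way:
1. the tray stands still over the middle of the bay for two seconds (horizontal distance between tray_mid and bay_mid below 0.02 m and velocity of joint boom between -0.03 and 0.03 rad/s), for 2 s.
At the end, for the whole second after the job is handed in: The tray's centre is within 20 mm of the bay's centre and the boom turns slower than 0.03 rad/s, released (all of step 1); the robot touches nothing.
It fails at once if the tray runs more than 40 mm past the bay's centre, into the scanner housing (y of tray_mid in the frame of bay_mid below -0.04 m).
It fails at once if the boom swings faster than 0.8 rad/s (tubes shaken) (velocity of joint boom above 0.8 rad/s or velocity of joint boom below -0.8 rad/s).
It fails at once if the robot touches the tray, its arm or the counterweight (contact force between any of the fingers, the arm and boom_c1 above 1 N or contact force between any of the fingers, the arm and boom_c2 above 1 N or contact force between any of the fingers, the arm and boom_c3 above 1 N or contact force between any of the fingers, the arm and boom_c4 above 1 N or contact force between any of the fingers, the arm and boom_c5 above 1 N or contact force between any of the fingers, the arm and boom_c6 above 1 N or contact force between any of the fingers, the arm and boom_c7 above 1 N or contact force between any of the fingers, the arm and boom_c8 above 1 N or contact force between any of the fingers, the arm and boom_c9 above 1 N or contact force between any of the fingers, the arm and boom_c10 above 1 N).
It fails at once if a bystander is displaced by more than 30 mm (distance of any of rack_small, cap_bin, wash_bottle, scanner, basket, jar from where it was at the start of the episode above 0.03 m).
It also fails if it takes over 35 s, if anything falls off the work surface, if the arm or the gripper's body presses on something with over 40 N, if the wrist force passes 120 N, or if a joint passes its speed limit or range.

## Working session

There is one attempt and no reset: what is moved stays moved. The work goes in short steps, Python scripts to look and compute and a shell command to move; the robot and the scene stay as the last step left them, time stands still between calls to the robot, and variables do not carry over. Pictures are saved under pics/ and viewed, at most 10 in all, crops included, and the job is handed in when it is done.

```bash
mkdir -p pics; cat > h.py <<'E'
import numpy as np,cv2
from cell import robot,eyes
def ray(c,u,v):
    K=eyes.calibration(c);T=np.array(K["world_to_cam"]);R=T[:3,:3];t=T[:3,3]
    o=-R.T@t;d=R.T@np.array([(u-K["cx"])/K["fx"],(v-K["cy"])/K["fy"],1]);return o,d
def onz(c,u,v,z):
    o,d=ray(c,u,v);return o+d*(z-o[2])/d[2]
def cloud(c,dep):
    K=eyes.calibration(c);T=np.array(K["world_to_cam"]);v,u=np.mgrid[:420,:560]
    P=np.stack([(u-K["cx"])/K["fx"]*dep,(v-K["cy"])/K["fy"]*dep,dep],-1)
    return (P-T[:3,3])@T[:3,:3]
E
python3 - <<'E'
from h import *
for c in("top","side"):
    p,d=eyes.read_camera(c);cv2.imwrite(f"pics/{c}0.png",p);np.savez(f"{c}0.npz",p=p,d=d)
    print(c,ray(c,280,210),eyes.calibration(c)["fx"])
print(robot.observe())
E
```

```text
top (array([0.42962113, 0.03108402, 1.70207141]), array([ 0.06587908, -0.00746691, -0.99789926])) 435.8404227476273
side (array([0.18969847, 1.18864437, 1.2447339 ]), array([ 0.21620035, -0.70460775, -0.67595442])) 531.241610291976
{'time': 0.1, 'qpos': array([-1.49498429e+00,  3.42641005e-01,  1.52489614e+00, -5.03773217e-06,
        1.27539325e+00, -1.45969504e-01]), 'qvel': array([-4.73610568e-04, -2.08783137e-03, -1.60278733e-03,  6.30422325e-04,
        9.68377368e-05, -4.42610872e-04]), 'joint_efforts': array([ 1.63008372e-03, -4.32004058e+01, -2.44695014e+01,  7.19258236e-02,
        5.26417745e-02, -6.18128183e-05]), 'tool_pos': array([ 0.11549367, -0.51179937,  0.24012954]), 'tool_rot': array([-3.14026844e+00, -1.89809810e-04,  2.21782881e-01]), 'contact_force': array([ 0.23207752, -0.07137342, -0.39111332]), 'torque': array([-0.02761287, -0.03037565, -0.08541367]), 'grip_force': 0.0, 'opening': 0.09188507871118078}
```

View pics/top0.png

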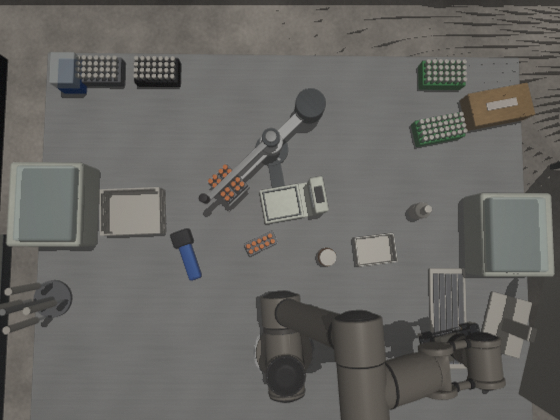

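View pics/side0.png

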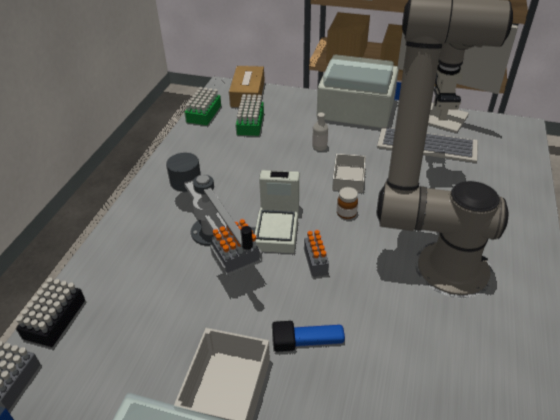

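The top view shows the grip at about (204,198), the post cap at (271,137), the counterweight at (310,105), the bay at (283,204) and the housing at (319,195). In the side view the grip is at (247,238). World x runs up in the top image and y runs left.

```bash
python3 - <<'E'
from h import *
D={c:np.load(c+"0.npz") for c in("top","side")}
C={c:cloud(c,D[c]["d"]) for c in D}
P=C["top"];p=D["top"]["p"].astype(int);Z=P[...,2]
for n,(u,v) in dict(grip=(204,198),post=(271,137),bay=(283,204),hous=(319,195),arm=(240,167),lever=(222,182)).items(): print(n,P[v,u].round(3),p[v,u])
def comp(c,m,seed,r=9):
    n,l,s,ce=cv2.connectedComponentsWithStats(m.astype(np.uint8))
    w=l[seed[1]-r:seed[1]+r,seed[0]-r:seed[0]+r];w=w[w>0]
    k=np.bincount(w).argmax();return l==k,s[k],ce[k]
# grip top
m,s,ce=comp("top",(Z>.262)&(Z<.295),(204,198));print("grip top",s,ce,np.median(P[m],0),onz("top",*ce,.279))
# post cap
m,s,ce=comp("top",(Z>.24)&(abs(np.arange(560)[None]-271)<14),(271,137));zz=np.percentile(Z[m],80);print("post",s,ce,zz)
m2,s,ce=comp("top",m&(Z>zz-.012),(271,137));zt=np.median(Z[m2]);print("cap",s,ce,zt,onz("top",*ce,zt))
# deck
m,s,ce=comp("top",(Z>.035)&(Z<.055)&(p.min(-1)>0),(283,204));r=cv2.minAreaRect(np.argwhere(m)[:,::-1].astype(np.float32))
print("deck",s,r,onz("top",*r[0],.045));b=np.array([onz("top",*q,.045)[:2] for q in cv2.boxPoints(r)]);print(b.round(3))
# dark outline inside the deck
g=p.max(-1);box=g[185:225,258:310];print(box[::2,::2])
# side grip
S=C["side"];q=D["side"]["p"];m,s,ce=comp("side",(S[...,2]>.21)&(S[...,2]<.285)&(q.max(-1)<60),(247,238));print("side grip",s,ce,np.median(S[m],0))
o1,d1=ray("side",*ce)
# foot in side view, and housing
m,s,ce=comp("top",(Z>.135)&(Z<.165)&(p.min(-1)>0),(319,195));print("hous",s,ce,onz("top",*ce,.15))
E
```

```text
grip [0.562 0.269 0.281] [61 61 63]
post [0.778 0.052 0.228] [133 135 136]
bay [0.563 0.007 0.039] [161 172 171]
hous [ 0.587 -0.12   0.148] [69 70 70]
arm [0.676 0.158 0.212] [132 134 134]
lever [0.624 0.22  0.208] [122 124 125]
grip top [199 193  10  10  69] [203.1884058  197.37681159] [0.56435949 0.27221206 0.2780225 ] [0.56382316 0.27181594 0.279     ]Traceback (most recent call last):
  File "<stdin>", line 13, in <module>
  File "<stdin>", line 9, in comp
ValueError: attempt to get argmax of an empty sequence
```

```bash
python3 - <<'E'
from h import *
t=np.load("top0.npz");p=t["p"];d=t["d"];P=cloud("top",d);Z=P[...,2]
def comp(m,seed,r=9):
    n,l,s,ce=cv2.connectedComponentsWithStats(m.astype(np.uint8))
    w=l[seed[1]-r:seed[1]+r,seed[0]-r:seed[0]+r];w=w[w>0]
    k=np.bincount(w).argmax();return l==k,s[k],ce[k]
print((Z[126:150:2,258:284:2]*1000).astype(int))
m,s,ce=comp((Z>.219)&(Z<.25),(271,137));zt=np.median(Z[m]);print("cap",s,ce,zt,onz("top",*ce,zt))
m,s,ce=comp((Z>.033)&(Z<.057),(283,204));r=cv2.minAreaRect(np.argwhere(m)[:,::-1].astype(np.float32))
b=np.array([onz("top",*q,.045)[:2] for q in cv2.boxPoints(r)]);print("deck",s,r,onz("top",*r[0],.045),b.round(3))
m,s,ce=comp((Z>.135)&(Z<.165),(319,195));print("hous",s,ce,onz("top",*ce,.15))
cr=p[120:240,190:340];cv2.imwrite("pics/crop.png",cv2.resize(cr,None,fx=5,fy=5,interpolation=cv2.INTER_CUBIC))
E
```

```text
[[  0   3  10  -4   3   0  -1  -4   6   2   0   0 121]
 [ -3   0   2  -9   1 218 224 218 213  -3   5 115 120]
 [  0   3 -10   8 223 223 219 218 223 220 119 113 112]
 [  6   5   0 224 224 226 231 230 224 215 222 116 110]
 [  4   0 214 220 224 233 225 228 230 228 214 117 114]
 [  1  -5 217 229 234 225 226 232 231 228 220 136 117]
 [ -6  11 220 219 232 226 232 228 226 220 221 137 114]
 [  9 143 136 215 224 228 230 230 232 223 214 134 136]
 [ 19 137 218 220 217 216 221 219 220 225 212 138 141]
 [  6 218 211 208 220 222 217 217 214 211 142 138 131]
 [211 211 213 212 205 197 206 203 196 141 139 139 113]
 [215 213 215 200 140 140 139 142 140 146 135 138  19]]
cap [262 128  18  18 200] [270.29 136.38] 0.22557868264140496 [0.78064865 0.05444867 0.22557868]
deck [ 260  184   44   39 1297] ((281.4734191894531, 202.95120239257812), (33.96275329589844, 39.20131301879883), 79.87532806396484) [0.56598995 0.01317218 0.045     ] [[ 0.616  0.099]
 [ 0.644 -0.049]
 [ 0.516 -0.072]
 [ 0.489  0.075]]
hous [309 176  20  37 505] [318.53069307 193.89306931] [ 0.59054388 -0.11838035  0.15      ]
```

View pics/crop.png

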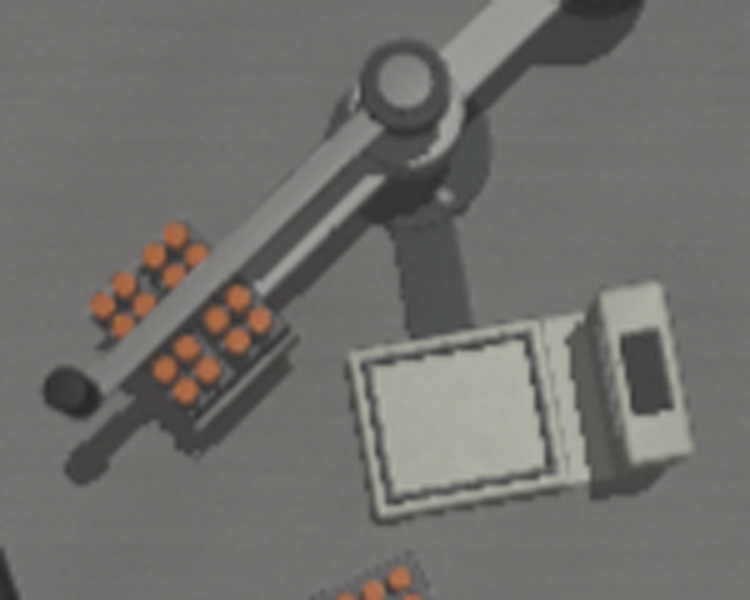

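Bay centre is (0.566, 0.013), post (0.781, 0.054) and grip (0.564, 0.272). The radii come out at 0.219 and 0.307 m, against 0.220 and 0.310 given. The swing needed is about 0.977 rad. Moving to a point above the grip.

```bash
python3 -m handwheel '[34,31,10,0,1, 34,31,10,0,1, 35,31,10,0,1, 35,31,10,0,1, 35,31,10,0,1, 35,31,10,0,1, 35,31,10,0,1, 35,31,10,0,1]' 20
python3 -m handwheel '[35,34,10,0,1, 5,46,0,0,1, 5,46,0,0,1, 5,46,0,0,1, 5,46,0,0,1, 5,46,0,0,1, 5,46,0,0,1, 5,46,0,0,1]'
```

```text
time: 0.9
tool_pos: [0.3945, -0.2625, 0.321]
tool_rot: [-3.141, 0.0, 0.222]
contact_force: [0.7, -1.6, 0.5]
opening: 0.0917
grip_force: 0.0
time: 1.7
tool_pos: [0.4632, 0.0938, 0.3306]
tool_rot: [3.141, 0.0, 0.222]
contact_force: [1.5, -0.2, 0.4]
opening: 0.0918
grip_force: 0.0
```

```bash
python3 -m handwheel '[20,35,0,0,1, 20,36,0,0,1, 20,36,0,0,1, 20,36,0,0,1, 20,35,0,0,1, 0,0,0,0,1]'
python3 - <<'E'
from h import *
p,d=eyes.read_camera("side");cv2.imwrite("pics/s1.png",p)
print(robot.observe()["tool_pos"])
E
```

```text
time: 2.3
tool_pos: [0.5644, 0.2736, 0.3279]
tool_rot: [-3.141, 0.003, 0.225]
contact_force: [-1.6, 0.4, -0.5]
opening: 0.0916
grip_force: 0.0
[0.5636908  0.27165954 0.32848988]
```

View pics/s1.png

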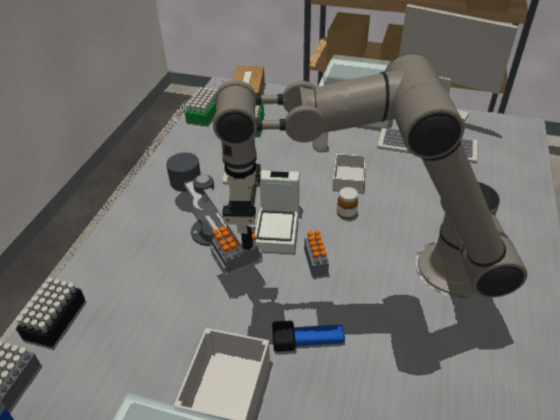

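The side view shows the open gripper straight above the grip at (247,238), and the tray has not moved. Descending and closing, and testing a counterweight-based boom tracker on the stored frames.

```bash
python3 -m handwheel '[0,0,-40,0,1, 0,0,-40,0,1, 0,0,0,0,0.2, 0,0,0,0,0.2, 0,0,0,0,0.2]' 20
cat >> h.py <<'E'
POST=np.array([.7806,.0544])
def boom(c,p,d):
    "world angle (post frame sense) of the counterweight, from the points of its top"
    P=cloud(c,d);r=P[...,:2]-POST;R=np.hypot(r[...,0],r[...,1])
    m=(P[...,2]>.085)&(P[...,2]<.2)&(R>.12)&(R<.26)&(r[...,0]>0.03)&(p.max(-1)<85)
    n,l,s,ce=cv2.connectedComponentsWithStats(m.astype(np.uint8));k=1+s[1:,4].argmax();m=l==k
    q=r[m];a=np.arctan2(q[:,1],q[:,0]);c0=(q.max(0)+q.min(0))/2
    (u,v),_=cv2.minEnclosingCircle(np.argwhere(m)[:,::-1].astype(np.float32))
    z=np.median(P[m][:,2]);e=onz(c,*ce[k],z)[:2]-POST
    return np.arctan2(e[1],e[0]),np.hypot(*e),s[k,4],z
def cap():
    "boom angle from the orange tubes too, as a check"
    out=[]
    for c in("top","side"):
        t=robot.observe()["time"];p,d=eyes.read_camera(c);out.append((round(t,2),)+tuple(np.round(boom(c,p,d),3)))
    return out
E
python3 - <<'E'
from h import *
for c in("top","side"):
    t=np.load(c+"0.npz");print(c,boom(c,t["p"],t["d"]))
for o in cap():print(o)
p,d=eyes.read_camera("top");cv2.imwrite("pics/t1.png",p)
s=robot.observe();print(s["tool_pos"],s["time"])
E
```

```text
time: 2.85
tool_pos: [0.5646, 0.2698, 0.2537]
tool_rot: [-3.141, -0.004, 0.221]
contact_force: [0.2, 0.0, 0.1]
opening: 0.0722
grip_force: 0.0
top (np.float64(-0.8194513637818821), np.float64(0.1918185309115853), np.int32(843), np.float64(0.16041018814028465))
side (np.float64(-0.7010794354933373), np.float64(0.16548626456776497), np.int32(919), np.float64(0.15648087560243318))
(2.85, np.float64(-0.821), np.float64(0.192), np.float64(839.0), np.float64(0.161))
(2.9, np.float64(-0.7), np.float64(0.165), np.float64(905.0), np.float64(0.156))
[0.56427761 0.26994291 0.25299076] 3.0
```

View pics/t1.png

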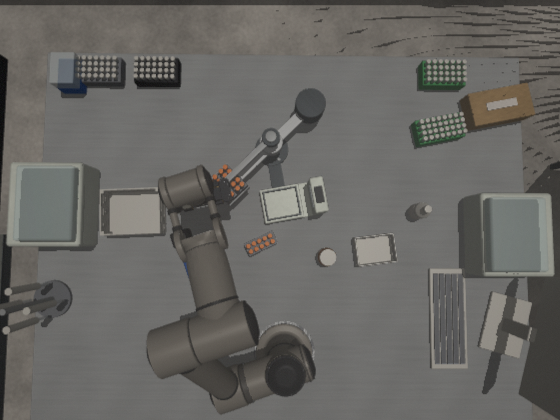

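The top view shows the arm over the grip and the counterweight clear at (310,105), so it will serve as the boom tracker. Finish closing the fingers first.

```bash
python3 -m handwheel '[0,0,0,0,0.2, 0,0,0,0,0.2, 0,0,0,0,0.2, 0,0,0,0,0.2]' 20
python3 - <<'E'
import re
s=open("h.py").read()
s=s[:s.index("def cap")].replace("    q=r[m];a=np.arctan2(q[:,1],q[:,0]);c0=(q.max(0)+q.min(0))/2\n    (u,v),_=cv2.minEnclosingCircle(np.argwhere(m)[:,::-1].astype(np.float32))\n    z=np.median(P[m][:,2]);e=onz(c,*ce[k],z)[:2]-POST\n",
"""    z=np.percentile(P[m][:,2],60);m&=P[...,2]>z-.02
    (u,v),_=cv2.minEnclosingCircle(np.argwhere(m)[:,::-1].astype(np.float32));u,v=np.argwhere(m).mean(0)[::-1]
    e=onz(c,u,v,z)[:2]-POST
""")+'''def cap(n=1):
    "(time, boom angle, lever angle) in world-aligned sense; appends to log"
    out=[]
    for i in range(n):
        s=robot.observe();p,d=eyes.read_camera("top");b=boom("top",p,d);g=s["tool_pos"][:2]-POST
        out.append((s["time"],b[0],np.arctan2(-g[1],-g[0]),np.hypot(*g),b[1]))
        open("log.txt","a").write("%.3f %.4f %.4f\\n"%out[-1][:3])
    return np.round(out,3)
'''
open("h.py","w").write(s)
E
python3 - <<'E'
from h import *
t=np.load("top0.npz");print(boom("top",t["p"],t["d"]))
print(cap(1),robot.observe()["tool_pos"],robot.observe()["opening"])
E
```

```text
time: 3.4
tool_pos: [0.5636, 0.2698, 0.2508]
tool_rot: [3.141, -0.0, 0.222]
contact_force: [0.6, -0.0, 0.5]
opening: 0.0296
grip_force: 20.0
(np.float64(-0.7995251354476672), np.float64(0.19828138123947356), np.int32(843), np.float64(0.16149127321770684))
[[ 3.4   -0.8   -0.782  0.306  0.198]] [0.56359356 0.26985029 0.25081418] 0.029604066904910784
```

```bash
python3 -m handwheel '[-9,-9,0,0,0.2, -16,-19,0,0,0.2, -20,-28,0,0,0.2, -16,-30,0,0,0.2, -12,-28,0,0,0.2, -7,-20,0,0,0.2, -2,-8,0,0,0.2]'
python3 -c "
from h import *
print(cap(1))"
python3 -m handwheel '[0,0,0,0,0.2, 0,0,0,0,0.2, 0,0,0,0,0.2, 0,0,0,0,0.2]'
python3 -c "
from h import *
print(cap(1))"
python3 -m handwheel '[0,0,0,0,0.2, 0,0,0,0,0.2, 0,0,0,0,0.2, 0,0,0,0,0.2]'
python3 -c "
from h import *
print(cap(1))"
```

```text
time: 4.15
tool_pos: [0.4835, 0.1255, 0.2509]
tool_rot: [3.139, -0.005, 0.22]
contact_force: [10.7, -2.5, -7.3]
opening: 0.0295
grip_force: 20.0
[[ 4.15  -0.781 -0.235  0.305  0.198]]
time: 4.6
tool_pos: [0.4839, 0.1272, 0.2509]
tool_rot: [3.14, -0.005, 0.221]
contact_force: [9.2, -1.4, -5.8]
opening: 0.0298
grip_force: 20.0
[[ 4.6   -0.729 -0.241  0.305  0.199]]
time: 5.05
tool_pos: [0.4839, 0.1273, 0.2508]
tool_rot: [3.14, -0.005, 0.221]
contact_force: [10.2, -1.7, -4.8]
opening: 0.0297
grip_force: 20.0
[[ 5.05  -0.645 -0.241  0.305  0.198]]
```

```bash
cat > fit.py <<'E'
from h import *
from scipy.integrate import odeint
from scipy.optimize import least_squares
L=np.loadtxt("log.txt");T=L[:,0]
KT=[0,3.45,4.10]+list(T[1:]);KP=[L[0,2],L[0,2],L[1,2]]+list(L[1:,2])
k,c,f,b=.25,.015,.006,.008
def run(I,t,y0,kt,kp):
    ph=lambda s:np.interp(s,kt,kp)
    def F(y,s):
        dp=(ph(s+.01)-ph(s-.01))/.02
        return [y[1],(k*(ph(s)-OFF-y[0])+c*(dp-y[1])-b*y[1]-f*np.tanh(y[1]/.005))/I]
    return odeint(F,y0,t,hmax=.02)
OFF=.0185
OFF=L[0,2]-L[0,1]
def res(x): return run(x[0],T,[L[0,1],0],KT,KP)[:,0]-L[:,1]
s=least_squares(res,[.55]);I=s.x[0];y=run(I,T,[L[0,1],0],KT,KP)
print("I",I,"rms",np.std(s.fun),"last resid",-s.fun[-3:].round(4),"now",y[-1].round(3),"OFF",OFF)
tt=np.arange(T[-1],T[-1]+6,.1);z=run(I,tt,y[-1],[0,99],[L[-1,2]]*2)
j=z[:,0].argmax();print("held: peak",z[j].round(3),"at t",tt[j])
E
for i in 1 2 3; do python3 -c "
from h import *
cap(1)"; [ $i = 3 ] || true; done; python3 fit.py
```

```text
I 0.704987456534775 rms 0.0007725771323397452 last resid [-0.0017 -0.0003 -0.0001] now [-0.613  0.231] OFF 0.018500000000000072
held: peak [ 0.189 -0.001] at t 8.999999999999986
```

```bash
for i in 1 2; do python3 -m handwheel '[0,0,0,0,0.2, 0,0,0,0,0.2, 0,0,0,0,0.2, 0,0,0,0,0.2, 0,0,0,0,0.2, 0,0,0,0,0.2, 0,0,0,0,0.2]' | head -1
python3 -c "
from h import *
print(cap(1))"; done; python3 fit.py
python3 - <<'E'
from h import *
p,d=eyes.read_camera("top");cv2.imwrite("pics/t2.png",p[60:280,140:420].repeat(2,0).repeat(2,1))
E
```

```text
time: 5.95
[[ 5.95  -0.415 -0.241  0.305  0.198]]
time: 6.7
[[ 6.7   -0.195 -0.241  0.305  0.198]]
I 0.70434510906144 rms 0.0008352313778597437 last resid [-0.0003 -0.0009  0.001 ] now [-0.196  0.286] OFF 0.018500000000000072
held: peak [ 0.189 -0.001] at t 8.999999999999993
```

View pics/t2.png

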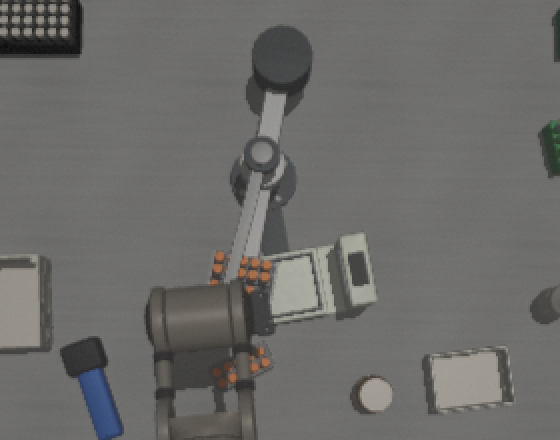

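The view shows the tray about half-way, with the lever held at about (230,290) and the counterweight at (281,60). The model fits to 1 mrad. Next, working out when to catch it.

```bash
cat > plan.py <<'E'
exec(open("fit.py").read())
END=.190;p0=L[-1,2];best=[]
for dl in np.arange(-.03,.031,.01):
  for ts in np.arange(7.6,9.2,.1):
    kt=[0,6.8,7.0,ts,ts+.2,ts+.6,ts+.8,99];kp=[p0,p0,p0+dl,p0+dl,p0+dl+.15*(END-p0-dl),p0+dl+.85*(END-p0-dl),END,END]
    tt=np.arange(T[-1],ts+6,.05);z=run(I,tt,y[-1],kt,kp)
    q=tt>ts+.9;best.append((abs(z[q,0]-END+OFF).max(),abs(z[q,1]).max(),dl,ts,z[:,0].max()))
for r in sorted(best)[:6]:print(np.round(r,3))
E
python3 plan.py; python3 -c "
from h import *
print(robot.observe()['time'],robot.observe()['tool_pos'],POST-.305*np.array([np.cos(.19),np.sin(.19)]))"
```

```text
I 0.70434510906144 rms 0.0008352313778597437 last resid [-0.0003 -0.0009  0.001 ] now [-0.196  0.286] OFF 0.018500000000000072
held: peak [ 0.189 -0.001] at t 8.999999999999993
[ 5.00e-03  2.00e-03 -2.00e-02  8.60e+00  1.77e-01]
[ 5.00e-03  1.00e-02 -1.00e-02  8.70e+00  1.83e-01]
[ 5.00e-03  4.00e-03 -3.00e-02  8.50e+00  1.77e-01]
[ 5.0e-03  4.0e-03 -3.0e-02  8.6e+00  1.7e-01]
[ 0.012  0.013 -0.02   8.7    0.176]
[ 1.30e-02  2.00e-03 -1.00e-02  8.60e+00  1.85e-01]
6.8 [0.48391443 0.12716813 0.25085322] [ 0.48108871 -0.00320196]
```

```bash
python3 -m handwheel '[1,3,0,0,0.2, 0,3,0,0,0.2, 0,0,0,0,0.2, 0,0,0,0,0.2, 0,0,0,0,0.2, 0,0,0,0,0.2, 0,0,0,0,0.2, 0,0,0,0,0.2]' | head -2
python3 -c "
from h import *
print(cap(1))"
python3 -m handwheel '[0,0,0,0,0.2, 0,0,0,0,0.2, 0,0,0,0,0.2, 0,0,0,0,0.2, 0,0,0,0,0.2]' | head -2
python3 -c "
from h import *
print(cap(1))"
python3 fit.py
python3 - <<'E'
from h import *
print(robot.observe()['time'])
f=np.array([0,.05,.15,.325,.5,.675,.85,.95,1]);ph=-.261+f*(.19+.261)
print(np.diff(-305*np.c_[np.cos(ph),np.sin(ph)],axis=0).round(1).tolist())
E
```

```text
time: 7.6
tool_pos: [0.4853, 0.133, 0.2509]
[[ 7.6    0.038 -0.26   0.306  0.198]]
time: 8.15
tool_pos: [0.4853, 0.133, 0.2508]
[[ 8.15   0.134 -0.26   0.306  0.197]]
I 0.6994498662011905 rms 0.0024891811782036476 last resid [-0.0019  0.003   0.0058] now [0.128 0.128] OFF 0.018500000000000072
held: peak [ 0.178 -0.005] at t 8.949999999999998
8.2
[[-1.7, -6.7], [-2.9, -13.4], [-3.7, -23.8], [-1.8, -24.0], [0.1, -24.1], [2.0, -24.0], [2.0, -13.6], [1.2, -6.8]]
```

```bash
python3 -m handwheel '[0,0,0,0,0.2, 0,0,0,0,0.2, 0,0,0,0,0.2, 0,0,0,0,0.2]' | head -1
python3 -m handwheel '[-2,-7,0,0,0.2, -3,-13,0,0,0.2, -4,-24,0,0,0.2, -2,-24,0,0,0.2, 0,-24,0,0,0.2, 2,-24,0,0,0.2, 2,-14,0,0,0.2, 1,-7,0,0,0.2]'
python3 - <<'E'
from h import *
for i in range(2): print(cap(1))
E
python3 -m handwheel '[0,0,0,0,0.2, 0,0,0,0,0.2, 0,0,0,0,0.2, 0,0,0,0,0.2]' | head -1
python3 - <<'E'
from h import *
print(cap(1))
for c in("top","side"):
    p,d=eyes.read_camera(c);np.savez(c+"3.npz",p=p,d=d)
    q=p[100:260,200:400] if c=="top" else p[130:300,150:350]
    cv2.imwrite(f"pics/{c}3.png",cv2.resize(q,None,fx=3,fy=3,interpolation=cv2.INTER_CUBIC))
E
```

```text
time: 8.6
time: 9.4
tool_pos: [0.4801, -0.0042, 0.2509]
tool_rot: [3.14, -0.008, 0.22]
contact_force: [15.8, 3.7, -8.6]
opening: 0.0296
grip_force: 20.0
[[9.4   0.202 0.193 0.306 0.197]]
[[9.45  0.204 0.194 0.306 0.197]]
time: 9.9
[[9.9   0.203 0.188 0.306 0.198]]
```

View pics/top3.png

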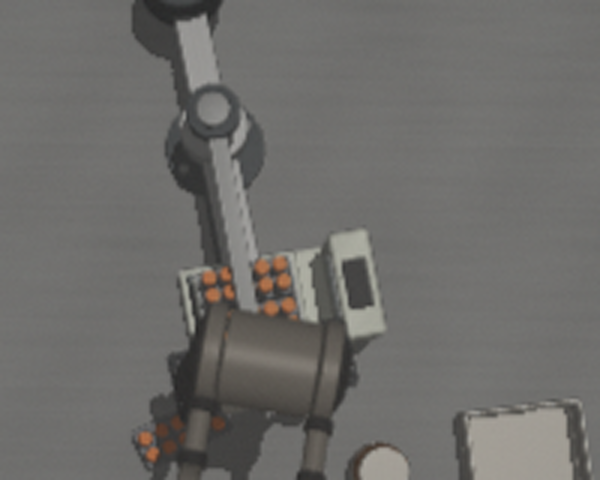

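View pics/side3.png

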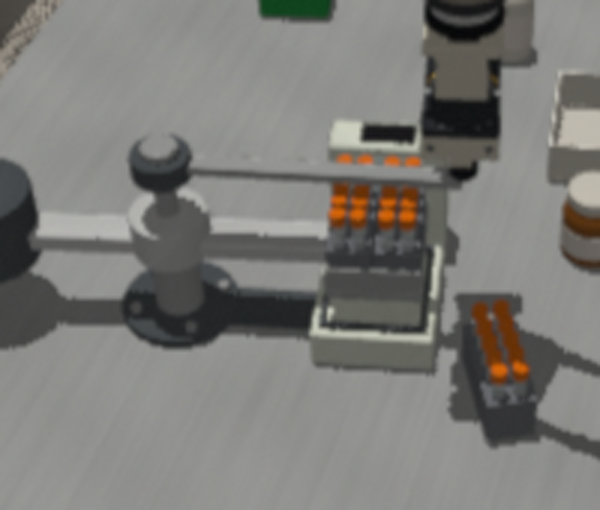

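The tray stands over the bay, nearly still. The inner caps in the top crop are at about (207–224,275) and (263–280,265). I'll check its angle directly from those caps.

```bash
python3 - <<'E'
from h import *
def w(x,y,u0,v0,s): return onz("top",(x+.5)/s-.5+u0,(y+.5)/s-.5+v0,.185)[:2]
A=[w(*q,190,120,5) for q in((176,235),(197,255),(238,297),(260,320))]
B=[w(*q,200,100,3) for q in((209,276),(225,273),(263,266),(280,264))]
for P in(POST,np.array([.7825,.053])):
    g=lambda X:np.arctan2(*-(np.mean(X,0)-P)[::-1])
    bay=np.array([.566,.0132])-P
    print("t0",g(A),"now",g(B),"bay",np.arctan2(-bay[1],-bay[0]),np.round([np.hypot(*(np.mean(X,0)-P)) for X in(A,B)],3))
print(cap(3))
E
```

```text
t0 -0.7914971570049646 now 0.21001592156568907 bay 0.18967717067211665 [0.183 0.183]
t0 -0.7895102861256853 now 0.2004618015715795 bay 0.18180384472516928 [0.185 0.185]
[[10.05   0.203  0.188  0.306  0.197]
 [10.1    0.203  0.188  0.306  0.197]
 [10.15   0.202  0.188  0.306  0.198]]
```

The tray is about 0.02 rad (4–5 mm) past the bay's centre and standing still. Holding for over two seconds.

```bash
for i in 1 2 3; do python3 -m handwheel '[0,0,0,0,0.2, 0,0,0,0,0.2, 0,0,0,0,0.2, 0,0,0,0,0.2, 0,0,0,0,0.2, 0,0,0,0,0.2, 0,0,0,0,0.2, 0,0,0,0,0.2]' | head -1
python3 -c "
from h import *
print(cap(1))"; done
```

```text
time: 11.0
[[11.     0.203  0.188  0.306  0.198]]
time: 11.85
[[11.85   0.2    0.188  0.306  0.198]]
time: 12.7
[[12.7    0.2    0.188  0.306  0.197]]
```

```bash
python3 -m handwheel '[0,0,0,0,0.5, 0,0,0,0,0.6, 0,0,0,0,0.8, 0,0,0,0,1, 0,0,0,0,1, 0,0,0,0,1, 0,0,0,0,1, 0,0,0,0,1]'
python3 -c "
from h import *
print(cap(1))"
python3 -m handwheel '[0,0,10,0,1, 0,0,30,0,1, 0,0,40,0,1, 0,0,40,0,1, 0,0,0,0,1, 0,0,0,0,1]'
python3 -c "
from h import *
print(cap(2))
p,d=eyes.read_camera('side');cv2.imwrite('pics/end.png',p)"
```

```text
time: 13.55
tool_pos: [0.4765, -0.0032, 0.2508]
tool_rot: [3.141, 0.0, 0.222]
contact_force: [0.3, 0.3, 0.4]
opening: 0.0888
grip_force: 0.0
[[13.55   0.198  0.187  0.31   0.197]]
time: 14.2
tool_pos: [0.4767, -0.0032, 0.3719]
tool_rot: [3.141, -0.002, 0.222]
contact_force: [0.2, 0.6, -0.9]
opening: 0.0915
grip_force: 0.0
[[14.2    0.198  0.187  0.309  0.197]
 [14.25   0.199  0.187  0.31   0.197]]
```

View pics/end.png

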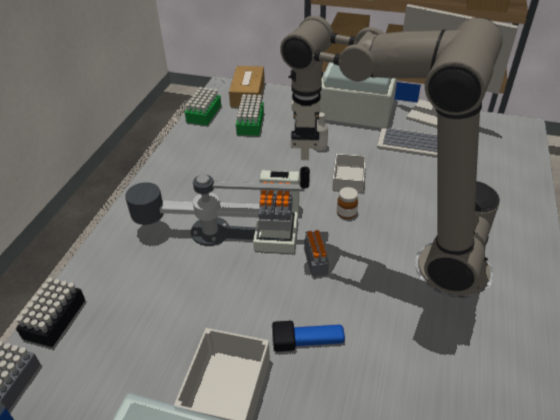

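The gripper is clear above the grip at (304,178) and the tray rests over the bay at (276,215). The boom reads a steady 0.198 rad. Handing in.

```bash
python3 -c "
from h import *
print(robot.hand_in())"
```

```text
the job is handed in; nothing more can be done
None
```

The tray rests over the loading bay about 4–5 mm past its centre; it stood still there for over two seconds before I let go, has not moved since, and the job was handed in at about 14.3 s with no verdict shown.

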